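# Index and lock the cone-mould plate

## Task

Turn the round aluminium mould plate on its spindle by pushing at its edge until the square notch in its rim squarely faces the sliding bolt, then push the bolt fully home into the notch so that the plate is locked. Do not lift the plate off its seat, leave the bolt drawn back until the notch is in front of it, and leave the other things on the board where they are.

Things in the scene. Friction and masses are not known exactly. Their poses are not given: they have to be found in the camera images.
- fixture: Fixed grey round base, 248 mm across, 12 mm thick, on a plywood board (top 10 mm above the table). Origin: underside centre, 10 mm above the table, on the spindle axis; z up; +x points from the spindle to the bolt. A 104 mm wide pedestal, top 32 mm above the table, carries the plate; the 30 mm spindle's top is 64 mm above the table.
- plate: Loose aluminium plate, 0.4-0.85 kg, 20 mm thick, turns freely either way on the spindle (34 mm hole, 2 mm play). 140 mm round; square notch in the rim on its +x, 26 mm wide, 20 deep; five lugs at 60, 120, 180, 240, 300 degrees from it, each 20 mm wide, out to 90 mm from centre, as thick as the plate. Origin: underside centre, 32 mm above the table (10 mm of free space under its edge); z up.
- notch (a point): Point on the plate's top at the mouth of the notch, 70 mm from the plate's centre along its +x.
- mark (a point): Fixed point where the notch mouth must be: 70 mm from the spindle axis, straight in front of the bolt (fixture +x), at plate-top height.
- bolt (a joint): Position of the sliding steel bolt (m): 0 drawn back, 0.042 fully home at its stop; starts at 0 to 0.005. Slides straight towards the spindle with about 2 N friction and stays where left. Its rounded nose, 18 mm wide, at plate height, is 100 mm from the axis at 0 (clear of the lugs), 58 mm at home (in the notch).
- bolt_handle (a point): Top centre of the bolt's upright round handle, 18 mm thick, top 105 mm above the table, free of the rails from 56 mm up; 136 mm from the spindle axis at bolt 0, 94 mm at home. Push it towards the spindle.
- post_a_top (a point): Top centre of a fixed upright steel post, 20 mm thick (foot 28 mm wide, 6 mm high), top 72 mm above the table, 108 mm from the spindle axis, 85 to 115 degrees counter-clockwise of the bolt seen from above. The lugs pass inside it; a finger at the plate's edge does not.
- post_b_top (a point): Top centre of a second such post, 85 to 115 degrees clockwise of the bolt.
- guide (a point): Centre of the bolt's fixed guide, on its centre line, 129 mm from the spindle axis, 56 mm above the table: two dark steel rails 106 to 152 mm from the axis, 45 mm wide over both, and an end block 156 to 164 mm from the axis, 45 mm wide; all have their tops 56 mm above the table.
- jerrycan: Bystander: white plastic can 105 x 70 x 102 mm with cap and handle, standing loose. Origin: centre of underside.
- cone_box: Bystander: lilac plastic box 130 x 95 x 50 mm full of brown cones, loose. Origin: centre of underside.
- sieve: Bystander: blue round pan, 132 mm across, 40 mm high, loose. Origin: centre of underside.
- jar: Bystander: closed amber jar, 72 mm across, 85 mm high, loose. Origin: centre of underside.
Not all that is in view belongs to the job. There is more than one size of the plate; the one meant has the size given above.

How it is judged:
By the outcome, as a careful person would: the job done as asked, in the order asked, and still so for the second after the job is handed in, with the robot touching nothing.
It also fails if it takes over 64 s, if anything falls off the work surface, if the arm or the gripper's body presses on something with over 40 N, if the wrist force passes 120 N, or if a joint passes its speed limit or range.

## Robot

A 6-joint arm with a two-finger parallel gripper is mounted at the origin on the work surface. World frame = base frame: x ahead of the robot, y to its left, z up, the work surface at z = 0. Lengths are in m, angles in rad, forces in N, time in s.
With the tool pointing down it reaches from about 0.35 to 0.85 m from the base axis. Payload 8.1 kg.
Tool frame: the origin (TCP) lies midway between the tips of the shut fingers; the grasp point (between the pads) lies 19 mm behind it (robot.grip_point_offset is the distance from the TCP to the grasp point, in m); z points along the fingers, y is the line along which they close (so a half turn about z gives the same grasp; the last joint's range is limited). The gripper opens to 93 mm and grips with 3 to 60 N. Pads are 15 mm wide; open, the fingers measure 128 mm over their backs; the gripper's body (75 mm by 188 mm) begins 65 mm behind the grasp point.
Start: joints at [1.022, 0.13, 1.488, -0, 1.523, -0.085], TCP at [0.268, 0.537, 0.191] pointing down, gripper open.
Joint ranges: [-2.96, 2.96], [-0.89, 2.26], [0.02, 2.5], [-1.34, 4.48], [0, 2.73], [-2.66, 2.66]. Speed limits (rad/s): [2.39, 2.39, 2.79, 3.14, 3.14, 3.14].

## Interface

Orientations are given as a rotation vector (axis times angle).
In Python, from plant import robot, read_camera, job gives the robot as it stands.
- The arm moves only by the shell command python3 -m inch 'ROWS' [FORCE]. ROWS is JSON, one flat list of numbers, 5 for each row, row after row: the shift along the world's x, y, z in mm, then the turn about the world's z in degrees, then the opening in per cent of the stroke, from 0 (shut) to 100 (fully open). In form: [dx, dy, dz, yaw, hand, dx, dy, dz, yaw, hand, ...]. A call has 1 to 10 rows; each row is the pose to reach, as a shift and turn from the pose commanded when the call began; what a row does not reach only later rows make up. A row lasts 1/12 s, in which the tool goes at most 41.7 mm and 7.16 degrees, less where a joint would pass 70% of its speed; a pose out of reach is approached as far as the arm can. A call with a gripper value outside its range is refused whole. The fingers move at their own pace and stop on an object; FORCE is the grip in N (left out, the last holds). Time passes only in rows, so rows that repeat a pose let the fingers close. It gives the time, the measured TCP pose, the force, the opening and the grip force at its end, in the units of the state.
- robot.read_state(): the state, without advancing time (a new reading comes with each control period).
- read_camera(name): name is "side" or "top" or "wrist"; returns a dict with "image" (480x640x3 uint8, blue, green, red), "K" (3x3 intrinsics, pixels), "extrinsics" (4x4, takes a point from world to camera coordinates); the wrist camera has in their place "mount" (4x4, takes a point from camera to tool coordinates, whose origin is the TCP and whose axes are the flange's). Camera axes: x right, y down, z forward; pixel columns grow to the right and rows downward; lengths in m; the calibration is good to about 2 mm. The wrist camera is an equidistant fisheye: a pixel r from the principal point sees the ray r / f radians off the axis. A picture is of the moment at which its call begins: read the wrist's pose just before it. There is no depth.
- job.close_job(): hands the job in; it is judged then, once.
The state is a dict: "t": time; "q": joint angles; "dq": joint speeds; "joint_torque": joint torques, N m; "tool_pos": TCP position; "orientation": TCP orientation; "force": force on the tool from outside, world axes, zero at the start; "wrist_torque": the same for the moment, N m; "opening": finger opening in m; "gripper_force": force on a finger pad.
Only numpy, scipy, OpenCV 4.12 (cv2) and the standard library are available. Lean on these libraries where they do the work, as an engineer would, in place of code of your own. Each camera call takes 0.05 s, during which the arm holds its last target. There are 200 camera calls.

## Working session

There is one attempt and no reset: what is moved stays moved. The work goes in short steps, Python scripts to look and compute and a shell command to move; the robot and the scene stay as the last step left them, time stands still between calls to the robot, and variables do not carry over. Pictures are saved under pics/ and viewed, at most 10 in all, crops included, and the job is handed in when it is done.

```bash
ls; mkdir -p pics
python3 - <<'E'
from plant import robot, read_camera
import cv2, numpy as np
s=robot.read_state(); print(s['t'],s['tool_pos'],s['orientation'],s['opening'])
for n in ('top','side'):
    c=read_camera(n); cv2.imwrite(f'pics/{n}0.png',c['image']); print(n,c['K'].tolist(),np.round(c['extrinsics'],4).tolist())
E
```

```text
pics
0.0 [0.26804507 0.53608846 0.19018928] [-7.21848798e-01 -3.05692196e+00  2.77895058e-03] 0.09307617422709055
top [[512.2213633412306, 0.0, 316.53462731008767], [0.0, 512.2213633412306, 238.74228363568736], [0.0, 0.0, 1.0]] [[-0.016, -0.9999, 0.0067, -0.0904], [-0.9906, 0.0149, -0.1361, 0.5761], [0.1359, -0.0088, -0.9907, 1.3052], [0.0, 0.0, 0.0, 1.0]]
side [[479.83483166221316, 0.0, 317.4802029361761], [0.0, 479.83483166221316, 231.90639890459158], [0.0, 0.0, 1.0]] [[0.9237, -0.3831, -0.0039, -0.5749], [-0.1995, -0.4724, -0.8585, 0.155], [0.327, 0.7938, -0.5128, 1.3315], [0.0, 0.0, 0.0, 1.0]]
```

View pics/top0.png

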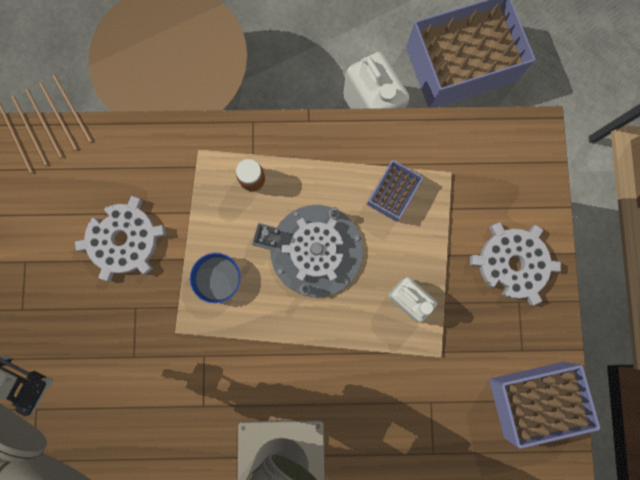

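View pics/side0.png

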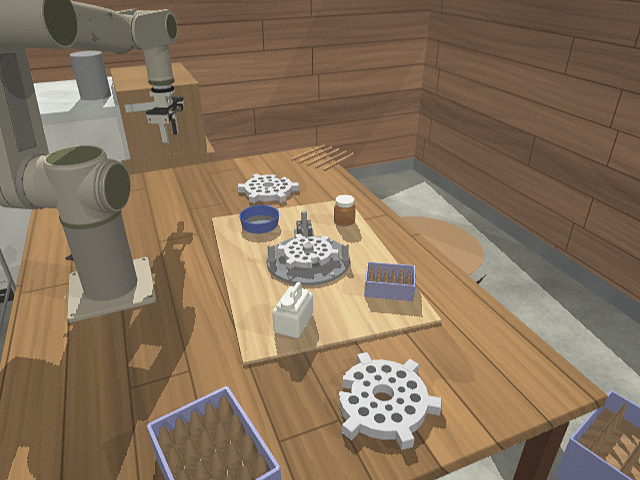

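The candidates are the plate on the pedestal at top (317,249) and larger loose plates at (120,238) and (516,262). The middle one fits: about 53 px for 140 mm, on the spindle, with a bolt at (267,237). The next step is an enlarged crop to confirm this and measure it.

```bash
cat > h.py <<'E'
import numpy as np, cv2
from plant import robot, read_camera
def unproj(c,uv,z):
    K,E=c['K'],c['extrinsics']; R,t=E[:3,:3],E[:3,3]
    d=R.T@np.linalg.inv(K)@np.array([uv[0],uv[1],1.]); o=-R.T@t
    return o+d*(z-o[2])/d[2]
def proj(c,p):
    E=c['extrinsics']; q=c['K']@(E[:3,:3]@np.asarray(p,float)+E[:3,3]); return q[:2]/q[2]
def rectify(c,ctr,z,half,n,path=None):
    # metric map at height z: col -> -y , row -> -x  (as the top camera)
    P=np.array([[ctr[0]+a*half,ctr[1]+b*half,z] for a,b in((1,1),(1,-1),(-1,-1),(-1,1))])
    src=np.array([proj(c,p) for p in P],np.float32); dst=np.array([[0,0],[n,0],[n,n],[0,n]],np.float32)
    im=cv2.warpPerspective(c['image'],cv2.getPerspectiveTransform(src,dst),(n,n),flags=cv2.INTER_CUBIC)
    if path: cv2.imwrite(path,im)
    return im
E
python3 - <<'E'
from h import *
c=read_camera('top')
for n,uv,z in (('spindle',(317,249),.064),('base',(317.5,251),.022),('handle',(267,230),.105)): print(n,unproj(c,uv,z).round(4))
ctr=unproj(c,(317,249),.052)[:2]; print(ctr)
a=rectify(c,ctr,.052,.18,560,'pics/rect.png')
E
```

```text
spindle [ 0.5447 -0.0998  0.064 ]
base [ 0.5442 -0.1015  0.022 ]
handle [0.5896 0.0248 0.105 ]
[ 0.5460816  -0.09994754]
```

View pics/rect.png

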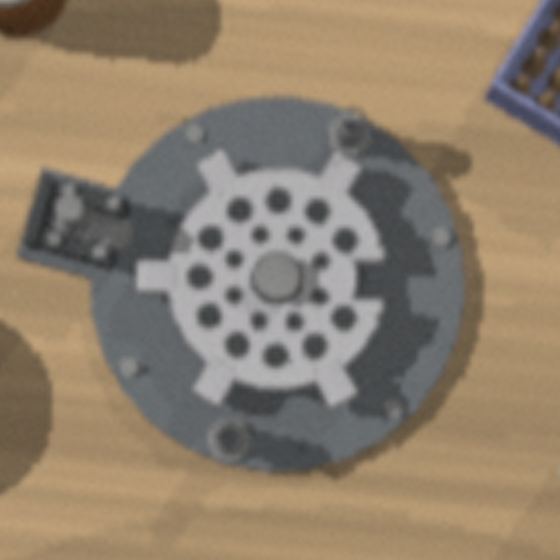

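The top view shows the notch facing about −91° (rect pixel (370,280)). The guide is at (85,222), so the bolt lies at about 74°. Post A is at about 163° and post B at about −26°. The notch therefore has to turn about +165° CCW. My plan is to straddle a lug loosely on the robot's side and push it round in strokes that stay between the posts. First I'll hover over the lug at 209°.

```bash
python3 -m inch '[114,-375,10,-69,40,114,-375,10,-69,40,114,-375,10,-69,40,114,-375,10,-69,40,114,-375,10,-69,40,114,-375,10,-69,40,114,-375,10,-69,40,114,-375,10,-69,40,114,-375,10,-69,40,114,-375,10,-69,40]'
python3 -m inch '[91,-301,0,-55,40,91,-301,0,-55,40,91,-301,0,-55,40,91,-301,0,-55,40,91,-301,0,-55,40,91,-301,0,-55,40,91,-301,0,-55,40,91,-301,0,-55,40,91,-301,0,-55,40]'
python3 - <<'E'
from h import *
from scipy.spatial.transform import Rotation as R
s=robot.read_state(); y=R.from_rotvec(s['orientation']).as_matrix()[:,1]
print(s['t'],s['tool_pos'],np.degrees(np.arctan2(y[1],y[0])),s['opening'])
c=read_camera('wrist'); cv2.imwrite('pics/w1.png',c['image']); print(c['K'],c['mount'].round(4).tolist())
E
```

```text
t: 0.98
tool_pos: [0.3831, 0.1577, 0.2013]
orientation: [2.335, 2.099, -0.001]
force: [0.6, 0.4, -0.0]
opening: 0.0377
gripper_force: 0.0
t: 1.73
tool_pos: [0.4736, -0.1437, 0.2006]
orientation: [3.042, 0.783, -0.002]
force: [-0.5, 0.4, -0.8]
opening: 0.0377
gripper_force: 0.0
1.7333 [ 0.47355835 -0.143682    0.20060733] -61.14051790036579 0.037703144082833075
[[371.64829954   0.         324.43120598]
 [  0.         371.64829954 231.84171941]
 [  0.           0.           1.        ]] [[0.0001, -0.9638, -0.2666, 0.0736], [1.0, 0.0003, -0.0006, 0.0005], [0.0006, -0.2666, 0.9638, -0.1929], [0.0, 0.0, 0.0, 1.0]]
```

View pics/w1.png

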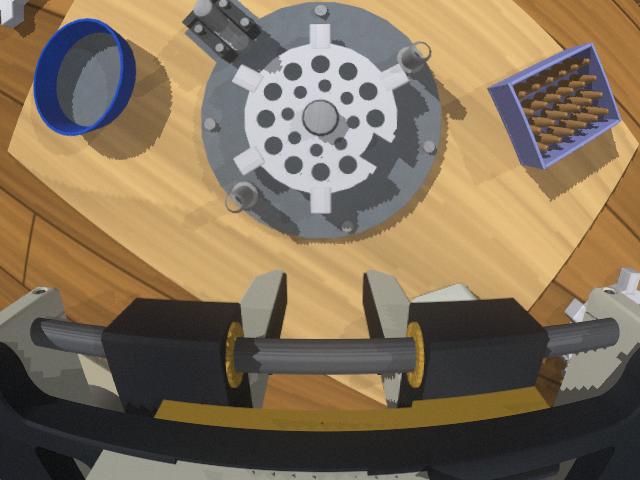

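The wrist view shows the whole plate (spindle at (320,117)), the notch at (378,152), the guide at (222,28), and the posts at (413,56) and (241,195). I'll measure from it through the fisheye model.

```bash
cat >> h.py <<'E'
from scipy.spatial.transform import Rotation as Rot
from scipy.optimize import minimize
def wpose(s,c):
    T=np.eye(4); T[:3,:3]=Rot.from_rotvec(s['orientation']).as_matrix(); T[:3,3]=s['tool_pos']; return T@c['mount']
def wun(W,K,uv,z):
    d=(np.array(uv,float)-K[:2,2])/K[0,0]; r=np.hypot(*d); v=np.array([*(d/r*np.sin(r)),np.cos(r)])
    v=W[:3,:3]@v; o=W[:3,3]; return o+v*(z-o[2])/v[2]
def wproj(W,K,P):
    q=(P-W[:3,3])@W[:3,:3]; n=np.hypot(q[...,0],q[...,1]); r=np.arctan2(n,q[...,2])*K[0,0]/n
    return np.stack([q[...,0]*r,q[...,1]*r],-1)+K[:2,2]
def wrect(s,c,ctr,z,half,n):
    W=wpose(s,c); k=(np.arange(n)+.5)/n*2-1
    X,Y=np.meshgrid(ctr[0]-k*half,ctr[1]-k*half,indexing='ij'); P=np.stack([X,Y,np.full_like(X,z)],-1)
    m=wproj(W,c['K'],P).astype(np.float32); return cv2.remap(c['image'],m[...,0],m[...,1],cv2.INTER_CUBIC),X,Y
def model(x,y):
    r=np.hypot(x,y); m=(r<.070)&(r>.017)
    for a in np.radians([60,120,180,240,300]):
        u=x*np.cos(a)+y*np.sin(a); v=-x*np.sin(a)+y*np.cos(a); m|=(u>.05)&(u<.09)&(abs(v)<.010)
    return m&~((x>.050)&(abs(y)<.013))
def platefit(im,X,Y,guess):
    g=cv2.GaussianBlur(im.min(axis=2),(0,0),1).astype(float)
    R=np.hypot(X-guess[0],Y-guess[1])
    sel=R<.098
    def cost(p):
        x,y=X-p[0],Y-p[1]; a=np.radians(p[2]*1000); xr=x*np.cos(a)+y*np.sin(a); yr=-x*np.sin(a)+y*np.cos(a)
        m=cv2.GaussianBlur(model(xr,yr).astype(np.float32),(0,0),1.5); return -np.corrcoef(m[sel],g[sel])[0,1]
    best=None
    for da in (-12,-6,0,6,12):
        x0=np.array([guess[0],guess[1],(guess[2]+da)/1000])
        r=minimize(cost,x0,method='Nelder-Mead',options=dict(initial_simplex=x0+np.array([[0,0,0],[.004,0,0],[0,.004,0],[0,0,.004]]),xatol=1e-5,fatol=1e-5))
        if best is None or r.fun<best.fun: best=r
    return best.x[0],best.x[1],best.x[2]*1000,-best.fun
def look(guess,path=None,half=.18):
    s=robot.read_state(); c=read_camera('wrist'); im,X,Y=wrect(s,c,guess[:2],.052,half,600)
    if path: cv2.imwrite(path,im)
    return s,c,platefit(im,X,Y,guess)
E
python3 - <<'E'
from h import *
s,c,f=look((.545,-.1,-91),'pics/wr1.png'); print('plate',np.round(f,4))
W=wpose(s,c);K=c['K']
C=wun(W,K,(320,117),.064); print('spindle',C)
for n,uv,z in (('guide',(222,28),.056),('pb',(413,53),.072),('pa',(241,190),.072),('handle',(208,10),.105)):
    p=wun(W,K,uv,z); d=p-C; print(n,p.round(4),np.hypot(*d[:2]).round(4),np.degrees(np.arctan2(d[1],d[0])).round(1))
c=read_camera('top'); P=np.array([f[0],f[1]])
t=rectify(c,P,.052,.18,600)
k=(np.arange(600)+.5)/300-1; X,Y=np.meshgrid(P[0]-k*.18,P[1]-k*.18,indexing='ij'); print('top plate',np.round(platefit(t,X,Y,f),4))
E
```

```text
plate [  0.5476  -0.0987 -90.9699   0.7014]
spindle [ 0.54674997 -0.09612995  0.064     ]
guide [0.5799 0.026  0.056 ] 0.1266 74.8
pb [ 0.6376 -0.1377  0.072 ] 0.0999 -24.6
pa [ 0.4573 -0.0656  0.072 ] 0.0945 161.2
handle [0.5829 0.026  0.105 ] 0.1273 73.5
top plate [  0.5507  -0.0984 -88.6661   0.3077]
```

View pics/wr1.png

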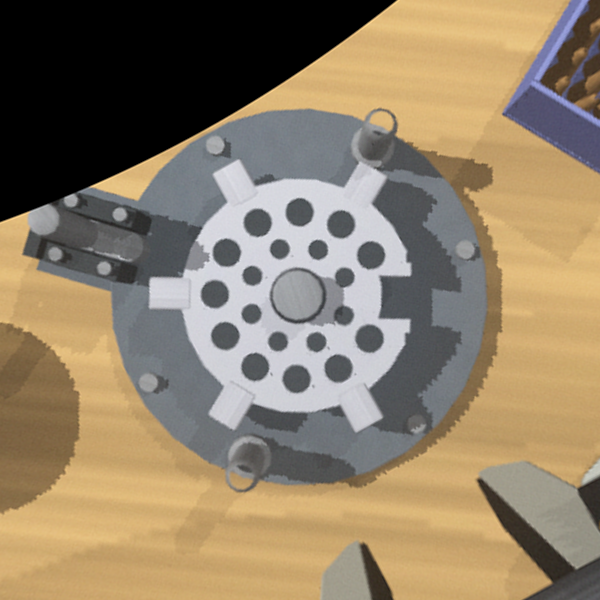

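The rectified picture is sharp. The plate edge puts its centre near rect (297,295), so the hole pattern pulled the fit off by a couple of mm. I'll close the holes and refit.

```bash
sed -i 's/    g=cv2.GaussianBlur(im.min(axis=2),(0,0),1).astype(float)/    g=cv2.morphologyEx(im.min(axis=2),cv2.MORPH_CLOSE,cv2.getStructuringElement(cv2.MORPH_ELLIPSE,(31,31))); g=(g>150).astype(float)/' h.py
python3 - <<'E'
from h import *
im=cv2.imread('pics/wr1.png'); C=(.5476,-.0987)
k=(np.arange(600)+.5)/300-1; X,Y=np.meshgrid(C[0]-k*.18,C[1]-k*.18,indexing='ij')
f=platefit(im,X,Y,(.549,-.098,-91)); print(np.round(f,4))
# bolt direction from 4 rail screws, rect px, z~.057
S=np.array([[72,199],[120,214],[56,254],[104,269]],float); w=np.array([C[0]+(300-S[:,1])*.0006,C[1]+(300-S[:,0])*.0006]).T
m=w.mean(0); d=m-np.array(f[:2]); print('guide',m,np.hypot(*d),np.degrees(np.arctan2(d[1],d[0])))
for e in (w[0]-w[1],w[2]-w[3]): print(np.degrees(np.arctan2(e[1],e[0])))
for a in (209,304): t=np.radians(a); print(a,f[0]+.082*np.cos(t),f[1]+.082*np.sin(t))
print(robot.read_state()['tool_pos'])
E
```

```text
[  0.5503  -0.0975 -90.82     0.9087]
guide [0.5872 0.0285] 0.13128269204170168 73.69530856413182
72.64597536373866
72.64597536373866
209 0.4786241855414162 -0.13725719396098404
304 0.5961968196114479 -0.16548388605029782
[ 0.47299814 -0.13908081  0.20077778]
```

```bash
python3 -m inch '[5,2,-40,0,40,5,2,-80,0,40,5,2,-115,0,40,5,2,-145,0,40,5,2,-163,0,40,5,2,-163,0,40]'
python3 - <<'E'
from h import *
s,c,f=look((.5495,-.097,-91)); print(np.round(f,4)); cv2.imwrite('pics/w2.png',c['image'])
print(s['tool_pos'],s['force'])
C=np.array([.5495,-.097]);
a0=209
for a in range(209,305,12):
    p=lambda a:np.array([np.cos(np.radians(a)),np.sin(np.radians(a))])*82
    print(a-a0,(p(a)-p(a0)).round(0))
E
```

```text
t: 2.38
tool_pos: [0.4744, -0.1343, 0.0334]
orientation: [-3.032, -0.801, 0.01]
force: [-0.8, 0.2, -1.5]
opening: 0.0376
gripper_force: 0.0
[  0.5464  -0.0995 -90.1245   0.7853]
[ 0.47444142 -0.1342623   0.03343856] [-0.84711801  0.15851669 -1.48977641]
0 [0. 0.]
12 [ 10. -14.]
24 [ 22. -26.]
36 [ 37. -35.]
48 [ 53. -40.]
60 [ 70. -42.]
72 [ 87. -41.]
84 [104. -36.]
```

View pics/w2.png

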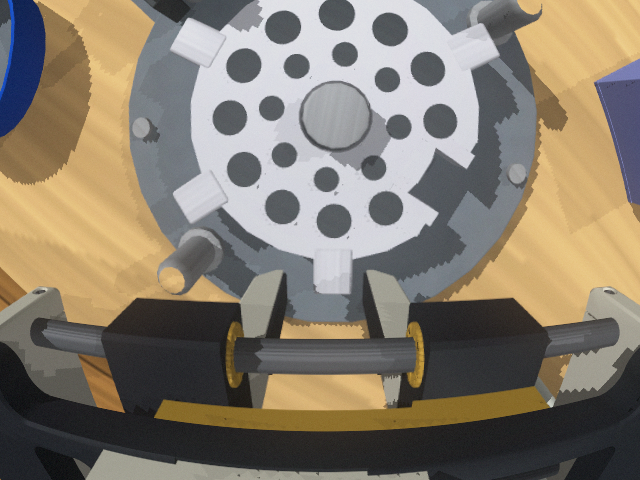

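The fingers straddle the lug (332,270). Next I'll compute the arc rows about the axis for a stroke of about 95°.

```bash
cat > arc.py <<'E'
import sys
from h import *
C=np.array([549.5,-97]); s=robot.read_state(); v=s['tool_pos'][:2]*1000-C
print('t',s['t'],'r',np.hypot(*v),'ang',np.degrees(np.arctan2(v[1],v[0]))%360)
o=np.zeros(2)
for a in map(float,sys.argv[1:]):
    if a==50: pass
    r=Rot.from_euler('z',a,degrees=True).as_matrix()[:2,:2]; print(a,(r@v-v).round(1))
E
python3 arc.py 5 10 15 20 25 30 35 40 45 50 55 60 65 70 75 80 85 90 95
```

```text
t 2.4333 r 82.62487531804653 ang 207.47451838017687
5.0 [ 3.6 -6.2]
10.0 [  7.7 -12.2]
15.0 [ 12.4 -17.7]
20.0 [ 17.5 -22.8]
25.0 [ 23.  -27.4]
30.0 [ 28.9 -31.5]
35.0 [ 35.1 -35.2]
40.0 [ 41.7 -38.2]
45.0 [ 48.4 -40.7]
50.0 [ 55.4 -42.5]
55.0 [ 62.5 -43.8]
60.0 [ 69.7 -44.4]
65.0 [ 76.9 -44.4]
70.0 [ 84.1 -43.8]
75.0 [ 91.2 -42.6]
80.0 [ 98.1 -40.7]
85.0 [104.9 -38.2]
90.0 [111.4 -35.2]
95.0 [117.7 -31.6]
```

```bash
python3 -m inch '[4,-6,0,5,40,8,-12,0,10,40,12,-18,0,15,40,17,-23,0,20,40,23,-27,0,25,40,29,-31,0,30,40,35,-35,0,35,40,42,-38,0,40,40,48,-41,0,45,40,55,-43,0,50,40]'
python3 -m inch '[7,-1,0,5,40,14,-2,0,10,40,22,-2,0,15,40,29,-1,0,20,40,36,0,0,25,40,43,2,0,30,40,50,5,0,35,40,56,8,0,40,40,62,11,0,45,40,62,11,0,45,40]'
python3 arc.py 0; python3 -c "
from h import *
s,c,f=look((.5495,-.097,4)); print(np.round(f,4)); cv2.imwrite('pics/w3.png',c['image'])"
```

```text
t: 3.27
tool_pos: [0.5355, -0.1805, 0.0413]
orientation: [2.408, 2.012, 0.003]
force: [0.1, 0.5, -0.8]
opening: 0.0373
gripper_force: 0.0
t: 4.1
tool_pos: [0.598, -0.1686, 0.0413]
orientation: [1.454, 2.78, 0.001]
force: [0.6, -0.7, 0.0]
opening: 0.0373
gripper_force: 0.0
t 4.1 r 86.4364387803042 ang 304.11405716323185
0.0 [0. 0.]
[ 0.5488 -0.0993 28.9441  0.6929]
```

View pics/w3.png

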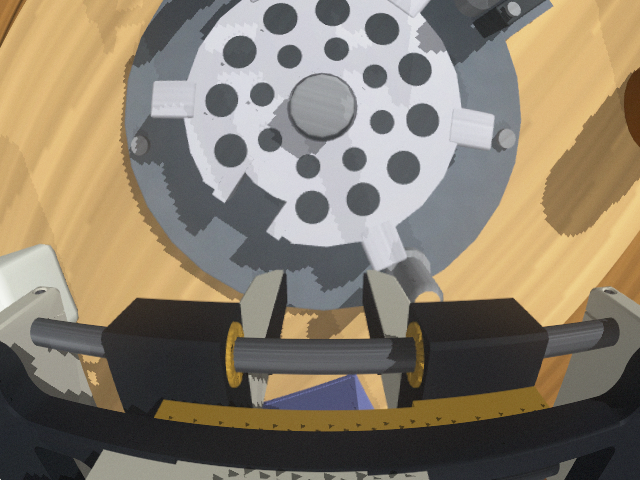

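The notch is still at (250,205), about 268°, so the plate didn't follow even though the fingers ended up at 304°. Before repeating, I'll check the heights and the plate's pose.

Run:
```python
from h import *
s=robot.read_state(); print(s['t'],s['tool_pos'],s['orientation'],s['force'],s['q'].round(3) if hasattr(s['q'],'round') else s['q'])
for g in (-91,-31,29,4):
    s,c,f=look((.5495,-.097,g)); print(g,np.round(f,4))
c=read_camera('side'); im=c['image'][170:330,200:440]; cv2.imwrite('pics/s1.png',cv2.resize(im,None,fx=3.3,fy=3.3,interpolation=cv2.INTER_CUBIC))
```

```text
4.15 [ 0.59728846 -0.16887009  0.04088453] [1.46198500e+00 2.77683187e+00 9.07358852e-04] [-0.39147606 -0.27651531 -0.37960729] [-0.358  0.297  1.58   0.     1.262 -0.96 ]
-91 [  0.5483  -0.0994 -91.0825   0.8036]
-31 [  0.5483  -0.0994 -31.0896   0.6831]
29 [ 0.5488 -0.0995 28.4953  0.6951]
4 [ 0.5483 -0.0993 28.9233  0.6967]
```

View pics/s1.png

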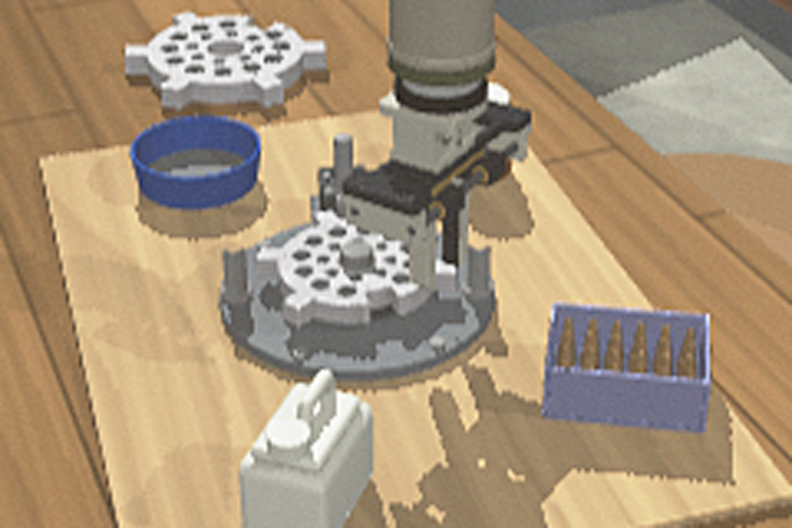

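The plate is untouched at −91.1°. In w1 and w2 the finger tips sit at row 270, which puts them about 20 mm above the nominal TCP when open, so they passed over the lug. I'll go back over the 209° lug, raised, with the fingers narrower, then lower in force-checked steps.

```bash
python3 -m inch '[0,0,40,0,32,-40,10,45,-21,32,-80,20,45,-28,32,-121,30,45,-36,32,-121,30,45,-43,32,-121,30,45,-50,32,-121,30,45,-57,32,-121,30,45,-64,32,-121,30,45,-71,32]'
python3 -m inch '[0,0,0,-7,32,0,0,0,-14,32,0,0,0,-21,32,0,0,0,-24,32,0,0,0,-24,32]'
python3 - <<'E'
from h import *
s,c,f=look((.5495,-.098,-91)); print(s['t'],s['tool_pos'],s['opening'],np.round(f,4)); y=Rot.from_rotvec(s['orientation']).as_matrix()[:,1]; print(np.degrees(np.arctan2(y[1],y[0])))
cv2.imwrite('pics/w4.png',c['image'])
E
```

```text
t: 5.15
tool_pos: [0.4741, -0.1395, 0.0835]
orientation: [2.624, 1.727, 0.0]
force: [0.1, 0.7, -0.5]
opening: 0.0298
gripper_force: 0.0
t: 5.57
tool_pos: [0.4742, -0.1395, 0.0833]
orientation: [2.924, 1.149, 0.0]
force: [-0.3, 0.3, -0.4]
opening: 0.03
gripper_force: 0.0
5.5667 [ 0.47418316 -0.13949737  0.0833441 ] 0.03004815208630216 [  0.5474  -0.0989 -90.8107   0.8936]
-47.09002621057452
```

```bash
python3 -m inch '[2,1,0,-7,32,2,1,0,-14,32,2,1,-15,-14,32,2,1,-30,-14,32,2,1,-40,-14,32,2,1,-48,-14,32,2,1,-52,-14,32,2,1,-54,-14,32,2,1,-54,-14,32]'
python3 -c "
from h import *
s,c,f=look((.5487,-.0986,-91)); print(np.round(f,4)); cv2.imwrite('pics/w5.png',c['image'])"
```

```text
t: 6.37
tool_pos: [0.4763, -0.1383, 0.0291]
orientation: [-3.04, -0.79, 0.001]
force: [-0.2, 0.1, -0.3]
opening: 0.0295
gripper_force: 0.0
[  0.5463  -0.0998 -89.7164   0.759 ]
```

View pics/w5.png

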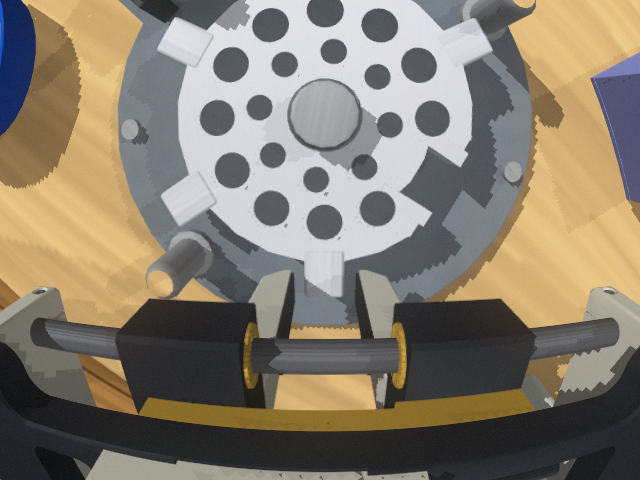

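```bash
python3 arc.py 5 10 15; python3 -m inch '[2,-3,0,3,32,4,-6,0,5,32,6,-9,0,8,32,8,-12,0,10,32,8,-12,0,10,32]'
python3 -c "
from h import *
s,c,f=look((.5487,-.0986,-83)); print(np.round(f,4)); cv2.imwrite('pics/w6.png',c['image'])"
```

```text
t 6.4167 r 83.85758977555464 ang 209.6494515364672
5.0 [ 3.9 -6.2]
10.0 [  8.3 -12. ]
15.0 [ 13.2 -17.4]
t: 6.83
tool_pos: [0.4854, -0.1511, 0.0303]
orientation: [2.958, 1.054, 0.002]
force: [-0.2, -0.1, -0.2]
opening: 0.03
gripper_force: 0.0
[  0.5466  -0.0995 -90.7497   0.7842]
```

The plate still hasn't moved, so the open tips really are more than 20 mm above the nominal TCP. I'll return to centre on the lug and descend in small steps, watching the force.

```bash
python3 -m inch '[-8,12,0,-7,32,-8,12,0,-10,32,-8,12,-3,-10,32,-8,12,-6,-10,32,-8,12,-6,-10,32]'
python3 -m inch '[0,0,-2,0,32,0,0,-4,0,32,0,0,-6,0,32,0,0,-6,0,32]'
python3 -c "
from h import *
W=None
s=robot.read_state(); c=read_camera('wrist'); im=c['image']; print(s['tool_pos'])
cv2.imwrite('pics/w7.png',im)
# lug span vs finger gap along rows
for r in (262,272,280,288): print(r,im[r,250:400:6].min(axis=1).tolist())
"
```

```text
t: 7.3
tool_pos: [0.4761, -0.1383, 0.0227]
orientation: [-3.04, -0.792, 0.001]
force: [-0.3, 0.3, -0.9]
opening: 0.0301
gripper_force: 0.0
t: 7.63
tool_pos: [0.476, -0.1383, 0.0166]
orientation: [-3.04, -0.79, 0.001]
force: [0.6, 0.4, -0.8]
opening: 0.0298
gripper_force: 0.0
[ 0.47600797 -0.13828832  0.01662155]
262 [114, 114, 114, 118, 166, 215, 216, 213, 211, 206, 210, 215, 215, 218, 208, 209, 215, 214, 215, 216, 215, 142, 90, 89, 91]
272 [115, 115, 115, 114, 132, 154, 155, 98, 120, 195, 213, 213, 217, 217, 209, 205, 98, 92, 85, 96, 151, 97, 89, 86, 85]
280 [113, 113, 156, 151, 155, 151, 156, 56, 118, 195, 211, 212, 212, 216, 207, 208, 98, 88, 52, 156, 157, 158, 152, 119, 86]
288 [104, 162, 151, 150, 155, 151, 127, 44, 117, 148, 208, 212, 216, 209, 209, 197, 82, 86, 48, 153, 154, 153, 156, 152, 86]
```

At TCP height 17 mm nothing touches the base (22 mm), which confirms the offset. I'll do a small push test here.

```bash
python3 -m inch '[2,-3,0,3,32,4,-6,0,5,32,6,-9,0,8,32,8,-12,0,10,32,8,-12,0,10,32]'
python3 -c "
from h import *
s,c,f=look((.5487,-.0986,-83)); print(np.round(f,4)); cv2.imwrite('pics/w8.png',c['image'])"
```

```text
t: 8.1
tool_pos: [0.4846, -0.1507, 0.0173]
orientation: [2.959, 1.054, 0.0]
force: [0.8, 0.1, -0.0]
opening: 0.0295
gripper_force: 0.0
[  0.5476  -0.1017 -84.4985   0.7471]
```

Contact now: the plate went to −84.5°. I'll lower another 8 mm for a solid overlap and sweep on.

```bash
sed -i 's/549.5,-97/549,-98/' arc.py; python3 -m inch '[0,0,-3,0,32,0,0,-6,0,32,0,0,-8,0,32,0,0,-8,0,32]'; python3 arc.py 5 10 15 20 25 30 35 40 45 50 55 60 65 70 75 80
```

```text
t: 8.48
tool_pos: [0.4838, -0.1501, 0.0085]
orientation: [-2.96, -1.051, 0.001]
force: [0.4, -0.2, 0.1]
opening: 0.0299
gripper_force: 0.0
t 8.4833 r 83.43694985352708 ang 218.5989443109841
5.0 [ 4.8 -5.5]
10.0 [ 10.  -10.5]
15.0 [ 15.7 -15.1]
20.0 [ 21.7 -19.2]
25.0 [ 28.1 -22.7]
30.0 [ 34.8 -25.6]
35.0 [ 41.6 -28. ]
40.0 [ 48.7 -29.7]
45.0 [ 55.9 -30.9]
50.0 [ 63.2 -31.4]
55.0 [ 70.4 -31.2]
60.0 [ 77.7 -30.4]
65.0 [ 84.8 -29. ]
70.0 [ 91.8 -27. ]
75.0 [ 98.6 -24.4]
80.0 [105.1 -21.2]
```

```bash
python3 -m inch '[5,-6,0,5,32,10,-11,0,10,32,16,-15,0,15,32,22,-19,0,20,32,28,-23,0,25,32,35,-26,0,30,32,42,-28,0,35,32,49,-30,0,40,32,56,-31,0,45,32,63,-31,0,50,32]'
python3 -m inch '[7,0,0,5,32,14,1,0,10,32,22,2,0,15,32,29,4,0,20,32,36,7,0,25,32,42,10,0,30,32,42,10,0,30,32]'
python3 arc.py 0; python3 -c "
from h import *
s,c,f=look((.549,-.098,-8)); print(np.round(f,4)); cv2.imwrite('pics/w9.png',c['image'])"
```

```text
t: 9.32
tool_pos: [0.5471, -0.1812, 0.0088]
orientation: [-2.233, -2.208, 0.001]
force: [-1.7, 1.3, 0.9]
opening: 0.0299
gripper_force: 0.7
t: 9.9
tool_pos: [0.59, -0.1707, 0.009]
orientation: [-1.585, -2.712, -0.0]
force: [-0.4, -0.2, -0.3]
opening: 0.0303
gripper_force: 0.0
t 9.9 r 83.4789488475543 ang 299.3779341886834
0.0 [0. 0.]
[ 0.5505 -0.0997 -4.2167  0.6883]
```

The plate turned to about −4°. Now I'll regrip on the next lug, at about 236°.

```bash
python3 -m inch '[0,0,30,0,32,0,0,60,0,32,-30,1,60,-7,32,-60,2,60,-14,32,-88,4,60,-21,32,-88,4,60,-28,32,-88,4,60,-35,32,-88,4,60,-42,32,-88,4,60,-49,32,-88,4,60,-56,32]'
python3 -m inch '[0,0,0,-7,32,0,0,0,-7,32]'
python3 -c "
from h import *
s,c,f=look((.549,-.098,-4),'pics/wr2.png'); print(np.round(f,4),s['tool_pos']); y=Rot.from_rotvec(s['orientation']).as_matrix()[:,1]; print(np.degrees(np.arctan2(y[1],y[0]))+270)
a=np.radians(f[2]+240); print(f[0]+.0835*np.cos(a),f[1]+.0835*np.sin(a))"
```

```text
t: 10.78
tool_pos: [0.501, -0.1676, 0.0693]
orientation: [2.685, 1.631, 0.0]
force: [0.6, 0.0, -0.2]
opening: 0.03
gripper_force: 0.0
t: 10.95
tool_pos: [0.5011, -0.1676, 0.0693]
orientation: [2.779, 1.465, 0.0]
force: [0.2, -0.5, -0.3]
opening: 0.0299
gripper_force: 0.0
[ 0.5493 -0.0979 -4.152   0.8698] [ 0.50106408 -0.16756606  0.06926018]
235.58873216204603
0.5024450682062414 -0.16696721243395593
```

```bash
python3 -m inch '[1,1,-20,0,32,1,1,-40,0,32,1,1,-50,0,32,1,1,-56,0,32,1,1,-60,0,32,1,1,-60,0,32]'; python3 arc.py 5 10 15 20 25 30 35 40 45 50 55 58
```

```text
t: 11.5
tool_pos: [0.502, -0.1663, 0.0088]
orientation: [-2.771, -1.479, 0.001]
force: [-0.3, -0.2, 0.2]
opening: 0.0298
gripper_force: 0.0
t 11.5 r 82.87433204157145 ang 235.47054322700194
5.0 [ 6.1 -3.8]
10.0 [12.6 -7.1]
15.0 [19.3 -9.8]
20.0 [ 26.2 -11.9]
25.0 [ 33.3 -13.5]
30.0 [ 40.4 -14.3]
35.0 [ 47.7 -14.6]
40.0 [ 54.9 -14.2]
45.0 [ 62.  -13.2]
50.0 [ 69.1 -11.6]
55.0 [76.  -9.4]
58.0 [80.  -7.7]
```

Sweep, then lift and return over the next lug (about 231–236°).

```bash
python3 -m inch '[6,-4,0,5,32,13,-7,0,10,32,19,-10,0,15,32,26,-12,0,20,32,33,-13,0,25,32,40,-14,0,30,32,48,-15,0,35,32,55,-14,0,40,32,62,-13,0,45,32,69,-12,0,50,32]'
python3 -m inch '[7,2,0,5,32,11,4,0,8,32,11,4,0,8,32,11,4,30,8,32,11,4,60,8,32,-15,5,60,1,32,-40,6,60,-6,32,-69,12,60,-13,32,-69,12,60,-20,32,-69,12,60,-27,32]'
python3 -m inch '[0,0,0,-7,32,0,0,0,-14,32,0,0,0,-21,32,0,0,0,-26,32,0,0,0,-26,32]'
python3 -c "
from h import *
s,c,f=look((.549,-.098,52),'pics/wr3.png'); print(np.round(f,4),s['tool_pos']); y=Rot.from_rotvec(s['orientation']).as_matrix()[:,1]; print(np.degrees(np.arctan2(y[1],y[0]))+270)
a=np.radians(f[2]+180); print(f[0]+.083*np.cos(a),f[1]+.083*np.sin(a))"
```

```text
t: 12.33
tool_pos: [0.5721, -0.1786, 0.0103]
orientation: [1.881, 2.515, 0.0]
force: [-1.9, 0.5, 0.7]
opening: 0.0296
gripper_force: 0.6
t: 13.17
tool_pos: [0.5007, -0.1661, 0.0695]
orientation: [-2.43, -1.991, 0.0]
force: [1.0, 0.4, 0.7]
opening: 0.0297
gripper_force: 0.0
t: 13.58
tool_pos: [0.5027, -0.1667, 0.0702]
orientation: [2.813, 1.396, 0.001]
force: [-1.0, 0.2, -0.1]
opening: 0.0294
gripper_force: 0.0
[ 0.5494 -0.0979 50.8695  0.8851] [ 0.50274567 -0.16671908  0.07017057]
232.7901065136482
0.49697355374961444 -0.16229310280185694
```

The plate is at 50.9°, with about 23° left. Before the final stroke I'll fix the bolt direction with one straight view from above the spindle.

```bash
python3 -m inch '[10,15,40,7,32,23,35,80,14,32,35,52,110,21,32,46,69,130,21,32,46,69,130,21,32]'
python3 -c "
from h import *
s,c,f=look((.5494,-.0979,50.9)); print(np.round(f,4),s['tool_pos']); 
np.save('s.npy',np.r_[s['tool_pos'],s['orientation']]); cv2.imwrite('pics/w10.png',c['image'])
C=(.5494+.06*np.cos(1.29),-.0979+.06*np.sin(1.29))
im,X,Y=wrect(s,c,C,.056,.14,600); W=wpose(s,c); q=wproj(W,c['K'],np.array([*f[:2],.056])); print(q,C)
cv2.imwrite('pics/g.png',im)"
```

```text
t: 14.05
tool_pos: [0.5531, -0.0954, 0.2066]
orientation: [2.495, 1.896, 0.012]
force: [1.4, 0.1, 0.8]
opening: 0.0299
gripper_force: 0.0
[ 0.5494 -0.0977 50.6155  0.8461] [ 0.55313299 -0.09541749  0.20661206]
[319.60527232 213.46153889] (np.float64(0.5660272525033935), np.float64(-0.04024989614763564))
```

View pics/g.png

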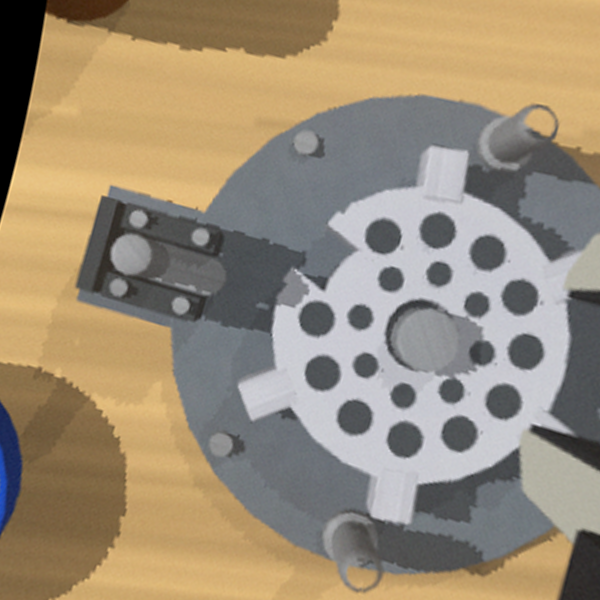

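Guide screws at (139,218), (201,237), (119,288) and (181,305) give a bolt direction of about 74.0° at 128 mm, which agrees with the stated 129 mm. The plate is at 50.7° and the notch is visible at (310,255), so about 23.3° is left. I'll regrip the lug opposite the notch.

```bash
python3 -m inch '[-20,-20,0,-7,32,-40,-45,-30,-14,32,-51,-64,-60,-21,32,-51,-64,-95,-23,32,-51,-64,-130,-23,32,-51,-64,-130,-23,32,-51,-64,-130,-23,32]'
python3 -c "
from h import *
s,c,f=look((.549,-.098,51)); print(np.round(f,4),s['tool_pos']); y=Rot.from_rotvec(s['orientation']).as_matrix()[:,1]; print(np.degrees(np.arctan2(y[1],y[0]))+270)"
```

```text
t: 14.68
tool_pos: [0.4942, -0.1607, 0.0666]
orientation: [-2.829, -1.354, 0.007]
force: [0.6, 0.2, 1.0]
opening: 0.0299
gripper_force: 0.0
[ 0.5494 -0.0979 50.9416  0.8859] [ 0.4942483  -0.16073137  0.0665816 ]
231.15917091126977
```

```bash
python3 -m inch '[2,-1,0,0,32,2,-1,-20,0,32,2,-1,-40,0,32,2,-1,-52,0,32,2,-1,-60,0,32,2,-1,-60,0,32,2,-1,-60,0,24,2,-1,-60,0,24,2,-1,-60,0,24]' 3; python3 arc.py 4 8 12 16 20 23 24 25
```

```text
t: 15.48
tool_pos: [0.5, -0.1626, 0.0104]
orientation: [2.833, 1.356, 0.001]
force: [-1.5, 1.3, 2.3]
opening: 0.0221
gripper_force: 1.0
t 15.4833 r 81.03470857943299 ang 232.81392549200922
4.0 [ 4.6 -3.3]
8.0 [ 9.5 -6.2]
12.0 [14.5 -8.8]
16.0 [ 19.7 -11. ]
20.0 [ 25.  -12.9]
23.0 [ 29.1 -14. ]
24.0 [ 30.5 -14.3]
25.0 [ 31.9 -14.7]
```

```bash
python3 -m inch '[4,-4,0,4,24,9,-7,0,8,24,14,-10,0,12,24,19,-12,0,16,24,24,-14,0,20,24,27,-15,0,22,24,27,-15,0,22,24,27,-15,0,22,24]'; python3 arc.py 0;python3 -c "
from h import *
s,c,f=look((.549,-.098,74)); print(np.round(f,4),s['tool_pos']); y=Rot.from_rotvec(s['orientation']).as_matrix()[:,1]; print(np.degrees(np.arctan2(y[1],y[0]))+270)"
```

```text
t: 16.15
tool_pos: [0.527, -0.1777, 0.0099]
orientation: [2.524, 1.869, 0.001]
force: [0.1, 0.2, -0.9]
opening: 0.0224
gripper_force: 0.0
t 16.15 r 82.64488751735728 ang 254.55130457431795
0.0 [0. 0.]
[ 0.5495 -0.0999 73.5506  0.7713] [ 0.52698543 -0.17765887  0.00993957]
253.05374921286509
```

```bash
python3 -m inch '[0,0,0,0,32,0,0,0,0,32,0,0,20,0,32,0,0,50,0,32,0,20,90,0,32,11,50,130,0,32,22,80,160,0,32,22,80,190,0,32,22,80,190,0,32,22,80,190,0,32]'
python3 -c "
from h import *
s,c,f=look((.549,-.098,74)); print(np.round(f,4),s['tool_pos'],s['t'])
C=(.5660,-.0402); im,X,Y=wrect(s,c,C,.056,.14,600); cv2.imwrite('pics/g2.png',im)
# track guide patch from the earlier rectified picture
a=cv2.imread('pics/g.png')[190:325,75:215]; r=cv2.matchTemplate(im,a,cv2.TM_CCOEFF_NORMED); print(cv2.minMaxLoc(r))
y=Rot.from_rotvec(s['orientation']).as_matrix()[:,1]; print(np.degrees(np.arctan2(y[1],y[0])))"
```

```text
t: 17.03
tool_pos: [0.5506, -0.0971, 0.203]
orientation: [2.518, 1.87, 0.007]
force: [0.0, -0.8, -1.7]
opening: 0.0295
gripper_force: 0.0
[ 0.5497 -0.0985 73.6124  0.8413] [ 0.55062915 -0.0971394   0.20300729] 17.0333
(-0.5226681232452393, 0.9914140105247498, (36, 14), (75, 190))
-16.800728547947816
```

The plate is at 73.6° against a bolt direction of about 74.3°, well inside the ±3.5° clearance. Next I'll measure the handle.

Run:
```python
from h import *
v=np.load('s.npy'); s=robot.read_state(); c=read_camera('wrist'); W=wpose(dict(tool_pos=v[:3],orientation=v[3:]),c)
o=W[:3,3]; p=np.array([.5660+46*.4667e-3,-.0402+169*.4667e-3,.056]); h=o+(p-o)*(.105-o[2])/(.056-o[2])
A=np.array([.5495,-.098]); d=h[:2]-A; print(h,np.hypot(*d),np.degrees(np.arctan2(d[1],d[0])))
u=np.array([np.cos(np.radians(74.2)),np.sin(np.radians(74.2))])
for r in (.165,.150,.136,.1105): print(r,((A+r*u-s['tool_pos'][:2])*1000).round(1))
print(s['tool_pos'])
```

```text
[0.58506793 0.02967356 0.105     ] 0.1325353399154629 74.43296234182367
0.165 [ 45.4 158.1]
0.15 [ 41.3 143.6]
0.136 [ 37.5 130.2]
0.1105 [ 30.5 105.6]
[ 0.54905048 -0.09731473  0.20030742]
```

```bash
python3 -m inch '[11,40,0,1,0,22,80,0,1,0,33,118,0,1,0,45,158,0,1,0,45,158,-35,1,0,45,158,-70,1,0,45,158,-100,1,0,45,158,-122,1,0,45,158,-136,1,0,45,158,-136,1,0]' 20
python3 -c "
from h import *
s=robot.read_state(); c=read_camera('wrist'); cv2.imwrite('pics/w11.png',c['image']); print(s['tool_pos'],s['force'],s['opening'])"
```

```text
t: 17.97
tool_pos: [0.589, 0.0599, 0.0574]
orientation: [-2.503, -1.889, 0.012]
force: [-0.3, -0.3, -1.1]
opening: 0.0006
gripper_force: 0.0
[0.58904902 0.05993352 0.05735732] [-0.27759211 -0.26651207 -1.11934596] 0.00056064594274267
```

```bash
python3 -m inch '[-1,-5,0,0,0,-3,-10,0,0,0,-4,-15,0,0,0,-5,-20,0,0,0,-7,-25,0,0,0,-8,-30,0,0,0,-10,-34,0,0,0,-10,-34,0,0,0]'
python3 -c "
from h import *
s=robot.read_state(); A=np.array([.5495,-.098]); d=s['tool_pos'][:2]-A; print('r',np.hypot(*d),np.degrees(np.arctan2(d[1],d[0])),s['tool_pos'],s['force'])
c=read_camera('side'); cv2.imwrite('pics/s2.png',c['image'])"
```

```text
t: 18.68
tool_pos: [0.5833, 0.0255, 0.0635]
orientation: [2.507, 1.892, 0.0]
force: [0.6, 0.1, 1.1]
opening: 0.0006
gripper_force: 0.0
r 0.1280961767319414 74.68037683058907 [0.58334344 0.02554453 0.06349853] [0.55294369 0.06144571 1.13641858]
```

I've used all 10 pictures, so the checks from here are numeric. I'll keep pushing. The stop should show as a force rise near r ≈ 110 mm.

```bash
python3 -m inch '[-1,-4,0,0,0,-2,-8,0,0,0,-3,-11,0,0,0,-4,-14,0,0,0,-4,-16,0,0,0,-4,-16,0,0,0]'
python3 -m inch '[0,-1,0,0,0,-1,-2,0,0,0,-1,-3,0,0,0,-1,-3,0,0,0]'
python3 -c "
from h import *
s=robot.read_state(); A=np.array([.5495,-.098]); d=s['tool_pos'][:2]-A; print('r',np.hypot(*d),s['tool_pos'],s['force'])"
```

```text
t: 19.23
tool_pos: [0.5791, 0.0101, 0.063]
orientation: [-2.507, -1.893, 0.001]
force: [-0.5, 1.0, 0.0]
opening: 0.0006
gripper_force: 0.1
t: 19.57
tool_pos: [0.5787, 0.0088, 0.0631]
orientation: [-2.506, -1.893, -0.003]
force: [2.5, 6.5, -1.9]
opening: 0.0003
gripper_force: 3.6
r 0.11076818681640109 [0.57872935 0.00884211 0.06309403] [ 2.51002664  6.50892006 -1.94268056]
```

The force rises to 7 N at r = 110.8 mm, exactly where home is predicted. A nose blocked on the rim would have stopped at about 122 mm. I'll press slightly more, retreat outward, lift and verify numerically.

```bash
python3 -m inch '[0,-1,0,0,0,-1,-2,0,0,0,-1,-2,0,0,0]'
python3 -m inch '[2,8,0,0,0,5,18,0,0,0,5,18,40,0,0,5,18,80,0,0,5,18,115,0,0,-8,-25,137,0,0,-19,-65,137,0,0,-30,-103,137,0,0,-30,-103,137,0,0,-30,-103,137,0,0]'
python3 - <<'E'
from h import *
s,c,f=look((.5495,-.098,74)); print(np.round(f,4),s['tool_pos'],s['t'],s['force'])
W=wpose(s,c); A=np.array([.5495,-.098]); u=np.array([np.cos(np.radians(74.3)),np.sin(np.radians(74.3))]); n=np.array([-u[1],u[0]])
def prof(z,rs,w):  # mean grey and min-channel along bolt line
    return [int(np.mean([c['image'][tuple(np.round(wproj(W,c['K'],np.array([*(A+r*u+t*n),z]))[::-1]).astype(int))].mean() for t in w])) for r in rs]
print('z105',dict(zip(range(76,150,4),prof(.105,np.arange(76,150,4)/1e3,(-.004,0,.004)))))
print('z52',dict(zip(range(40,140,4),prof(.052,np.arange(40,140,4)/1e3,(-.005,0,.005)))))
g=cv2.imread('pics/g.png'); im,_,_=wrect(s,c,(.5660,-.0402),.105,.14,600)
v=np.load('s.npy'); s0=dict(tool_pos=v[:3],orientation=v[3:]); c0=dict(c,image=cv2.imread('pics/w10.png')); i0,_,_=wrect(s0,c0,(.5660,-.0402),.105,.14,600)
h=np.array([.58507,.02967]); col=int(300+(-.0402-h[1])/.4667e-3); row=int(300+(.566-h[0])/.4667e-3)
T=i0[row-22:row+22,col-22:col+22]; r=cv2.matchTemplate(im,T,cv2.TM_CCOEFF_NORMED); _,m,_,l=cv2.minMaxLoc(r)
p=np.array([.566+(300-l[1]-22)*.4667e-3,-.0402+(300-l[0]-22)*.4667e-3]); d=p-A; print('handle',p,m,np.hypot(*d),np.degrees(np.arctan2(d[1],d[0])))
E
```

```text
t: 19.82
tool_pos: [0.5787, 0.0087, 0.0632]
orientation: [-2.504, -1.894, -0.008]
force: [8.0, 14.7, -4.5]
opening: 0.0007
gripper_force: 7.8
t: 20.65
tool_pos: [0.5469, -0.0997, 0.2005]
orientation: [2.51, 1.888, -0.001]
force: [0.0, -0.1, -0.4]
opening: 0.0008
gripper_force: 0.0
[ 0.5496 -0.0991 73.3604  0.8028] [ 0.54693325 -0.09971372  0.20054346] 20.65 [ 0.03389135 -0.06017268 -0.40504954]
z105 {76: 99, 80: 102, 84: 86, 88: 144, 92: 153, 96: 162, 100: 154, 104: 72, 108: 72, 112: 71, 116: 71, 120: 70, 124: 70, 128: 73, 132: 69, 136: 51, 140: 45, 144: 80, 148: 82}
z52 {40: 134, 44: 135, 48: 135, 52: 67, 56: 75, 60: 102, 64: 104, 68: 105, 72: 103, 76: 101, 80: 101, 84: 96, 88: 121, 92: 145, 96: 154, 100: 158, 104: 161, 108: 94, 112: 72, 116: 71, 120: 71, 124: 69, 128: 71, 132: 70, 136: 73}
handle [ 0.5744006 -0.007531 ] 0.8511452078819275 0.09383325551935198 74.61101690086254
```

The handle is now at 93.8 mm (home is 94) and the nose is at about 58 mm inside the notch. The plate is at 73.4° and the robot is clear, so I'm handing in.

```bash
python3 -c "
from plant import job; print(job.close_job())"
```

```text
the job is handed in; nothing more can be done
None
```

I turned the plate until its notch was within about 1° of the bolt and pushed the bolt home: the handle measures 93.8 mm from the spindle (94 is home), the plate is locked, and the job was handed in at about 21 s with the arm clear. I did not re-measure the loose items afterwards.

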